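# Fit the clean filter in the welding fume extractor

### The job

Lift the clean filter panel (white face, green tab) up and off its hook and slide it down into the slot in the top of the blue fume extractor until it is fully home, without letting it drop in. Then switch the extractor on by pushing its red lever all the way over, away from its starting side. Leave the sooty filter (black) hanging where it is.

Things in the scene. Friction and masses are not known exactly. Their poses are not given: they have to be found in the camera images.
- clean_filter: flat panel, hanging: aluminium frame 110 wide (its y) x 110 high x 12 thick (x), white faces. On top a green tab, also 12 thick: a window 36 wide, 36 high (110 to 146 above the underside) that the peg passes through, then a solid grip bar 52 wide, 30 high, its top 176 above the underside. About 0.35 kg. Origin: centre of underside; z up. Front and back are alike.
- sooty_filter: the used one, to be left hanging: the same shape and size with black face and black tab. Origin: centre of its underside; z up.
- stand_a_peg (a point): point on the axis of the clean filter's peg, 170 above the table, about where the panel hangs. Peg: rod of diameter 8 from a thin post (50 to the stand's +x; nothing is higher than the peg) to 35 on the -x side, where the tip turns up (top 14 above the axis). Raised 14 to 24 mm, the panel comes off along the stand's -x. Axes of the stand; z up.
- stand_b_peg (a point): point on the axis of the sooty filter's peg, 170 above the table, about where the panel hangs. Peg: rod of diameter 8 from a thin post (50 to the stand's +x; nothing is higher than the peg) to 35 on the -x side, where the tip turns up (top 14 above the axis). Raised 14 to 24 mm, the panel comes off along the stand's -x. Axes of the stand; z up.
- extractor: blue box 200 (x) x 260 (y) x 130 high, fixed; origin at the centre of its underside, z up. In its top, at x -20, y +50 mm, is the upright slot with flared steel lips 11 mm high round its mouth; at x 0, y -85 mm the switch lever on a yellow plate; a short hose spigot on the +x side.
- slot_floor (a point): centre of the slot's bottom, 110 below the box's top, 20 above the table. The slot is 114 long (y), 14.2 wide (x), 110 deep. When the filter is fully home its underside rests here and its frame is flush with the box's top, only the tab standing out. Axes of the box: the panel's thickness lies along x, either way round.
- slot_mouth (a point): centre of the slot at the level of the box's top (130 mm above the table).
- switch (a joint): the switch lever, rad: 0 = off, leaning to the box's -x; grows as its tip is pushed to the box's +x; 1.0 = fully on. It stays where it is left.
- switch_tip (a point): tip of the red lever; the lever is 80 mm long and hinged at its foot about the box's y.
Mind the look-alikes: they are no part of the job. Of the things that look like the clean_filter, the smallest one is meant.

How it is judged:
By the outcome, as a careful person would: the job done as asked, in the order asked, and still so for the second after the job is handed in, with the robot touching nothing.
It also fails if it takes over 64 s, if anything falls off the work surface, if the arm or the gripper's body presses on something with over 40 N, if the wrist force passes 120 N, or if a joint passes its speed limit or range.

### The arm

A 7-joint arm with a two-finger parallel gripper is mounted at the origin on the work surface. World frame = base frame: x ahead of the robot, y to its left, z up, the work surface at z = 0. Lengths are in m, angles in rad, forces in N, time in s.
With the tool pointing down it reaches from about 0.4 to 0.85 m from the base axis. Payload 10.4 kg.
Tool frame: the origin (TCP) lies between the finger pads; the fingertips stand 19 mm ahead of it and the grasp point (between the pads) is the TCP; z points along the fingers, x is the direction in which the jaws open and shut, and the axes are right-handed (so a half turn about z gives the same grasp; the last joint's range is limited). The gripper opens to 87 mm and grips with 3 to 60 N. Pads are 19 mm wide; open, the fingers measure 117 mm over their backs; the gripper's body (75 mm by 190 mm) begins 51 mm behind the grasp point.
Start: joints at [1.094, 0.332, -0.065, 1.46, 0.022, 1.35, -0.088], TCP at [0.274, -0.562, 0.242] pointing down, gripper open.
Joint ranges: [-2.6, 2.6], [-0.5, 2.12], [-1.47, 1.34], [0.16, 2.42], [-1.27, 4.41], [0.06, 2.06], [-2.6, 2.6]. Speed limits (rad/s): [2.22, 2.22, 2.79, 2.79, 3.14, 3.14, 3.14].

### API

Orientations are given as a unit quaternion [x, y, z, w].
In Python, from bench import * gives the robot as it stands.
- The arm moves only by the tool step_arm, never from a script. Its argument "commands" is a list of rows, each a list of 6 numbers: the shift along the tool's x, y, z in m, then the turn, a rotation vector about the tool's x, y, z in rad. In form: [[tx, ty, tz, rx, ry, rz], ...]. A call has 1 to 12 rows; each row shifts and turns the commanded pose from where the row before left it, along the tool's axes as they then stand; what a row does not reach is not made up. A row lasts 1/10 s, in which the tool goes at most 50 mm and 8.59 degrees, less where a joint would pass 70% of its speed; a pose out of reach is approached as far as the arm can. A call with a gripper value outside its range is refused whole. "gripper" is the opening, from 0 (shut) to 1 (fully open), set as the call begins (left out, the last holds). The fingers move at their own pace and stop on an object; "grip_force" is the grip in N (left out, the last holds). Time passes only in rows, so rows that do not move let the fingers close. It gives the time, the measured TCP pose, the force and the opening at its end, in the units of the state.
- read_state(): the state, without advancing time (a new reading comes with each control period).
- camera(name): name is "scene" or "top" or "wrist"; returns the picture (384x512x3 uint8, red, green, blue); there is no depth.
- get_calibration(name): a dict with "fx", "fy", "cx", "cy" (pixels), "R" (3x3) and "t" (3): a world point X has camera coordinates R X + t. Camera axes: x right, y down, z forward; pixel columns grow to the right and rows downward; lengths in m; the calibration is good to about 2 mm. A picture is of the moment at which its call begins: read the wrist's pose just before it. get_calibration takes no time and is no camera call; for the wrist camera it gives the pose at the moment of the call.
- close_job(): hands the job in, once; it reports no verdict.
The state is a dict: "time": time; "joint_positions": joint angles; "joint_vel": joint speeds; "joint_torque": joint torques, N m; "ee_pos": TCP position; "eef_rot": TCP orientation; "ft_force": force on the tool from outside, world axes, zero at the start; "torque": the same for the moment, N m; "width": finger opening in m.
Only numpy, scipy, OpenCV 4.12 (cv2) and the standard library are available. Lean on these libraries where they do the work, as an engineer would, in place of code of your own. Each camera call takes 0.05 s, during which the arm holds its last target. There are 200 camera calls.

## Working session

There is one attempt and no reset: what is moved stays moved. The work goes in short steps, Python scripts to look and compute and a tool call to move; the robot and the scene stay as the last step left them, time stands still between calls to the robot, and variables do not carry over. Pictures are saved under pics/ and viewed, on a budget of 10 in all, crops included, one or two more only if the job needs it, and the job is handed in when it is done.

Besides the shell and the picture viewer there is one more tool, called by a JSON object that holds its "api" and its "payload", one argument or row to a line. step_arm: Moves the arm, as the interface text tells. Its arguments: {"type":"object","properties":{"commands":{"type":"array","items":{"type":"array","items":{"type":"number"}}},"gripper":{"type":"number"},"grip_force":{"type":"number"}},"required":["commands"]}

```bash
mkdir -p pics; python3 - <<'E'
from bench import *
import cv2,numpy as np
s=read_state();print(s['time'],s['ee_pos'],s['eef_rot'],s['ft_force'],s['width'])
for n in ("scene","top"):
    im=camera(n);cv2.imwrite(f'pics/{n}0.png',im[:,:,::-1]);c=get_calibration(n);print(n,{k:np.round(v,4).tolist() for k,v in c.items()})
E
```

```text
0.0 [ 0.27385614 -0.56139466  0.2407553 ] [ 8.48075800e-01 -5.29874442e-01 -6.15727168e-04 -3.64735268e-04] [0.2227543  0.73798851 0.10047389] 0.08678294144470293
scene {'fx': 441.8218, 'fy': 441.8218, 'cx': 257.5919, 'cy': 190.5558, 'R': [[0.086, 0.9963, -0.0004], [0.8, -0.0693, -0.596], [-0.5938, 0.0509, -0.803]], 't': [-0.0493, -0.2764, 1.5325]}
top {'fx': 397.6531, 'fy': 397.6531, 'cx': 258.1617, 'cy': 189.5135, 'R': [[-0.0267, -0.9995, 0.0142], [-0.9974, 0.0257, -0.0679], [0.0675, -0.0159, -0.9976]], 't': [0.0205, 0.4915, 1.0878]}
```

View pics/scene0.png

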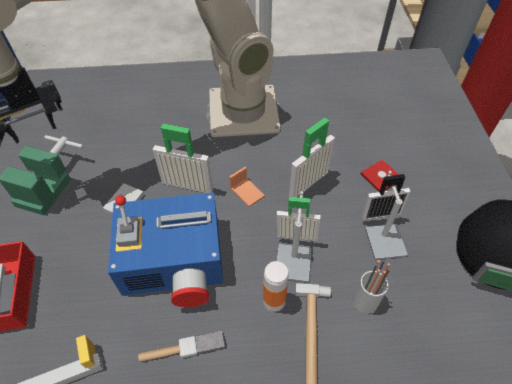

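View pics/top0.png

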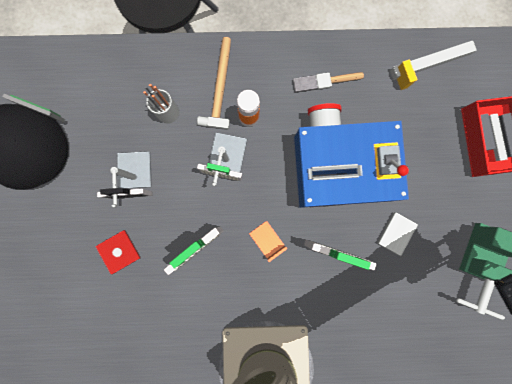

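Candidates for the clean filter, all with green tabs:
- the panel at scene (183,160) / top (355,258), which is large and free-standing
- the panel at scene (313,165) / top (190,250), which is large and free-standing
- the panel at scene (298,220) / top (218,168), which is small and hangs on a stand's peg

The black one at scene (385,205) / top (120,192) is the sooty filter. I choose the third: it is the smallest, and it is on a hook. I'll measure it and check it in a crop.

```bash
cat > h.py <<'E'
import cv2,numpy as np
from bench import *
def ray(c,uv):
    R=np.array(c['R']);t=np.array(c['t'])
    d=R.T@np.array([(uv[0]-c['cx'])/c['fx'],(uv[1]-c['cy'])/c['fy'],1.0]);return -R.T@t,d
def onz(c,uv,z):
    o,d=ray(c,uv);return o+d*(z-o[2])/d[2]
def tri(rs):
    A=np.zeros((3,3));b=np.zeros(3)
    for o,d in rs:
        d=d/np.linalg.norm(d);P=np.eye(3)-np.outer(d,d);A+=P;b+=P@o
    X=np.linalg.solve(A,b);return X,[np.linalg.norm(np.cross(X-o,d/np.linalg.norm(d))) for o,d in rs]
def proj(c,X):
    p=np.array(c['R'])@X+np.array(c['t']);return np.array([c['cx']+c['fx']*p[0]/p[2],c['cy']+c['fy']*p[1]/p[2]])
def blobs(im,lo,hi,amin=30):
    m=cv2.inRange(cv2.cvtColor(im,cv2.COLOR_RGB2HSV),lo,hi)
    cs,_=cv2.findContours(m,cv2.RETR_EXTERNAL,cv2.CHAIN_APPROX_NONE)
    return [c for c in cs if cv2.contourArea(c)>amin]
GREEN=((50,120,60),(70,255,255));BLUE=((105,120,50),(125,255,255));RED=((0,180,100),(6,255,255))
E
python3 - <<'E'
from h import *
for n in("scene","top"):
    im=cv2.imread(f'pics/{n}0.png')[:,:,::-1].copy();c=get_calibration(n)
    for nm,col in(("g",GREEN),("b",BLUE),("r",RED)):
        for k in blobs(im,*col):
            r=cv2.minAreaRect(k);print(n,nm,np.round(r[0],1),np.round(r[1],1),round(r[2],1),'area',cv2.contourArea(k))
            if n=='top':
                z={'g':.204,'b':.13,'r':.2}[nm];print('   ',[np.round(onz(c,p,z)[:2],4).tolist() for p in cv2.boxPoints(r)], np.round(onz(c,r[0],z),4))
a=cv2.imread('pics/scene0.png')[180:290,250:430];b=cv2.imread('pics/top0.png')[110:220,180:360]
cv2.imwrite('pics/crop.png',np.vstack([cv2.resize(a,None,fx=2.7,fy=2.7,interpolation=2),cv2.resize(b,None,fx=2.7,fy=2.7,interpolation=2)]))
E
```

```text
scene g [298.6 206.4] [20.4 18. ] 3.8 area 183.5
scene g [177.  139.5] [36.1 26.1] 10.8 area 473.5
scene g [315.3 137. ] [20.2 40.4] 8.7 area 413.0
scene b [162.2 244.1] [ 92.5 113.6] 84.1 area 7961.0
scene b [471.1  49.3] [10.3 30. ] 26.6 area 229.0
scene b [493.5   5.5] [11. 11.] 90.0 area 67.5
scene r [189.8 297.5] [17.5 36.3] 81.3 area 486.0
scene r [ 13. 286.] [88. 26.] 90.0 area 774.0
scene r [120. 200.] [8. 8.] 90.0 area 47.5
scene r [377.8 172.9] [23.3 23.8] 42.0 area 208.0
scene r [499.4  64.9] [ 42.6 127.1] 25.7 area 2673.5
top g [349.7 259.1] [41.1  7.9] 18.4 area 270.0
    [[0.3222, -0.1469], [0.339, -0.1532], [0.3071, -0.2414], [0.2903, -0.2349]] [ 0.3147 -0.1941  0.204 ]
top g [186.3 253.2] [ 8.2 39.1] 50.7 area 267.5
    [[0.3186, 0.2183], [0.3726, 0.1489], [0.358, 0.1374], [0.3041, 0.2068]] [0.3383 0.1779 0.204 ]
top g [217.5 167.8] [22.2  6. ] 12.5 area 96.5
    [[0.5313, 0.1296], [0.5448, 0.1264], [0.5323, 0.0766], [0.5189, 0.0798]] [0.5318 0.1031 0.204 ]
top b [350.8 163.4] [ 79.6 109.5] 86.1 area 7336.5
    [[0.6388, -0.0839], [0.6514, -0.3617], [0.4499, -0.3649], [0.4385, -0.0908]] [ 0.5439 -0.225   0.13  ]
top r [117.5 251.7] [31.8 33.1] 60.3 area 989.5
    [[0.3597, 0.3853], [0.3952, 0.32], [0.3317, 0.2845], [0.2966, 0.3497]] [0.3457 0.3349 0.2   ]
top r [402.5 170. ] [8. 9.] 90.0 area 63.0
    [[0.5261, -0.3175], [0.5256, -0.3386], [0.5068, -0.3376], [0.5074, -0.3165]] [ 0.5165 -0.3276  0.2   ]
top r [323.7 107.3] [ 7.3 32.6] 82.9 area 95.5
    [[0.674, -0.1098], [0.682, -0.1866], [0.6646, -0.188], [0.6566, -0.1113]] [ 0.6693 -0.1489  0.2   ]
top r [497.4 135.3] [74.4 36.5] 82.9 area 880.5
    [[0.6772, -0.508], [0.6862, -0.5953], [0.5096, -0.6047], [0.5011, -0.5185]] [ 0.593  -0.5566  0.2   ]
```

View pics/crop.png

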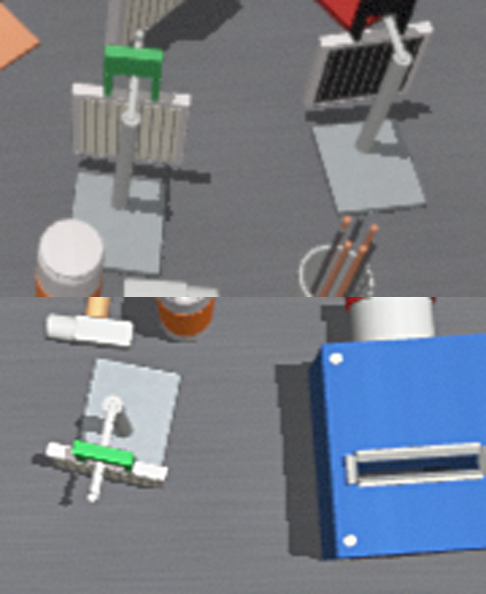

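The crop shows the small white panel with the green tab on stand A's peg (upper left), and the black one on stand B (right). The choice is confirmed. The tab bar's yaw is about -13°, and the peg's post lies on the panel's +x side. I'll go above it.

{"api": "step_arm", "payload": {
  "commands": [
    [0,0,-0.02,0,0,-0.149],
    [0,0,-0.02,0,0,-0.149],
    [0,0,-0.02,0,0,-0.149],
    [0,0,-0.02,0,0,-0.149],
    [0,0,-0.02,0,0,-0.149],
    [0,0,-0.01,0,0,-0.145]
  ],
  "gripper": 0.55
}}

```text
time: 0.7
ee_pos: [0.2741, -0.5619, 0.3531]
eef_rot: [0.994, -0.11, 0.0, 0.001]
ft_force: [0.1, -0.7, -0.3]
width: 0.0504
```

{"api": "step_arm", "payload": {
  "commands": [
    [0.004,-0.03,0,0,0,0],
    [0.004,-0.03,0,0,0,0],
    [0.004,-0.03,0,0,0,0],
    [0.004,-0.03,0,0,0,0],
    [0.004,-0.03,0,0,0,0],
    [0.004,-0.03,0,0,0,0],
    [0.004,-0.03,0,0,0,0],
    [0.004,-0.03,0,0,0,0],
    [0.004,-0.03,0,0,0,0],
    [0.004,-0.03,0,0,0,0],
    [0.004,-0.03,0,0,0,0],
    [0.004,-0.03,0,0,0,0]
  ]
}}

```text
time: 1.9
ee_pos: [0.4019, -0.2205, 0.3513]
eef_rot: [0.994, -0.113, -0.0, 0.0]
ft_force: [0.2, 0.0, 0.2]
width: 0.0478
```

{"api": "step_arm", "payload": {
  "commands": [
    [0.004,-0.03,0,0,0,0],
    [0.004,-0.03,0,0,0,0],
    [0.004,-0.03,0,0,0,0],
    [0.004,-0.03,0,0,0,0],
    [0.004,-0.03,0,0,0,0],
    [0.004,-0.03,0,0,0,0],
    [0.004,-0.03,0,0,0,0],
    [0.004,-0.03,0,0,0,0],
    [0.004,-0.03,0,0,0,0],
    [0.004,-0.03,0,0,0,0],
    [0.004,-0.03,0,0,0,0],
    [0,0,0,0,0,0]
  ]
}}

```text
time: 3.1
ee_pos: [0.5188, 0.0941, 0.351]
eef_rot: [0.994, -0.11, -0.001, -0.001]
ft_force: [-0.1, -0.3, -0.9]
width: 0.0477
```

```bash
python3 - <<'E'
from h import *
s=read_state();print(s['time'],s['ee_pos'],s['eef_rot'],s['width'])
c=get_calibration('wrist');im=camera('wrist');cv2.imwrite('pics/w1.png',im[:,:,::-1])
print({k:np.round(v,4).tolist() for k,v in c.items()})
for k in blobs(im,*GREEN):
    r=cv2.minAreaRect(k);print(np.round(r[0],1),np.round(r[1],1),round(r[2],1));B=[onz(c,p,.204)[:2] for p in cv2.boxPoints(r)];print(np.round(B,4).tolist(),np.round(onz(c,r[0],.204),4))
E
```

```text
3.1 [0.51884142 0.09408549 0.35103611] [ 9.93884929e-01 -1.10414853e-01 -5.52078725e-04 -1.00181954e-03] 0.04766916327035463
{'fx': 271.6872, 'fy': 271.6872, 'cx': 253.37, 'cy': 192.8995, 'R': [[0.9754, -0.2205, -0.0021], [-0.2129, -0.9445, 0.2502], [-0.0571, -0.2436, -0.9682]], 't': [-0.4835, 0.1415, 0.5482]}
[264.  175.5] [45. 10.] 90.0
[[0.5314, 0.129], [0.5418, 0.1266], [0.5315, 0.078], [0.5207, 0.0805]] [0.5315 0.1041 0.204 ]
[ 56.3 158. ] [124.7  45.7] 22.1
[[0.2504, 0.1894], [0.2875, 0.2255], [0.3872, 0.1536], [0.3526, 0.1129]] [0.3187 0.1715 0.204 ]
```

View pics/w1.png

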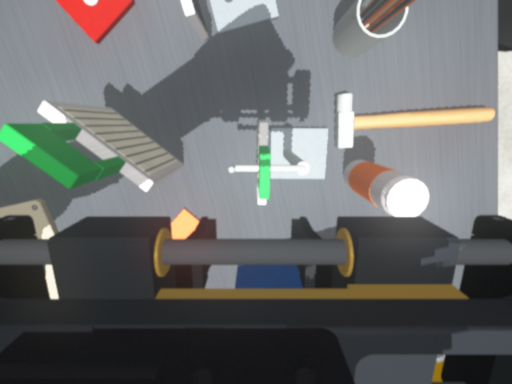

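The wrist view shows the green bar at (264,175), upright in the picture and so aligned with the tool. The peg runs level through it, with the post to the right. The wrist and top views agree to about 1 mm. I'll centre over the bar and descend.

{"api": "step_arm", "payload": {
  "commands": [
    [0.005,-0.006,0,0,0,0],
    [0.005,-0.0065,0,0,0,0],
    [0,0,0.02,0,0,0],
    [0,0,0.02,0,0,0],
    [0,0,0.02,0,0,0],
    [0,0,0.02,0,0,0],
    [0,0,0.02,0,0,0],
    [0,0,0.02,0,0,0],
    [0,0,0.015,0,0,0],
    [0,0,0.01,0,0,0],
    [0,0,0.003,0,0,0],
    [0,0,0,0,0,0]
  ],
  "gripper": 0.36
}}

```text
time: 4.35
ee_pos: [0.5316, 0.0998, 0.2037]
eef_rot: [0.994, -0.113, 0.0, -0.0]
ft_force: [-0.0, 0.4, 1.1]
width: 0.0311
```

{"api": "step_arm", "payload": {
  "commands": [
    [0,0,0,0,0,0],
    [0,0,0,0,0,0],
    [0,0,0,0,0,0],
    [0,0,0,0,0,0],
    [0,0,0,0,0,0],
    [0,0,0,0,0,0]
  ],
  "gripper": 0,
  "grip_force": 35
}}

```text
time: 4.95
ee_pos: [0.5317, 0.0998, 0.2039]
eef_rot: [0.994, -0.113, 0.0, -0.0]
ft_force: [-0.2, -0.8, 4.0]
width: 0.0117
```

Gripped: the width is 11.7 mm. I'll lift 19 mm, check, then move off along the stand's -x.

{"api": "step_arm", "payload": {
  "commands": [
    [0,0,-0.003,0,0,0],
    [0,0,-0.004,0,0,0],
    [0,0,-0.004,0,0,0],
    [0,0,-0.004,0,0,0],
    [0,0,-0.004,0,0,0],
    [0,0,0,0,0,0],
    [0,0,0,0,0,0]
  ]
}}

```text
time: 5.65
ee_pos: [0.5315, 0.0998, 0.2226]
eef_rot: [0.994, -0.113, 0.0, 0.0]
ft_force: [0.1, 0.4, -2.6]
width: 0.0118
```

```bash
python3 - <<'E'
from h import *
im=camera('scene');c=get_calibration('scene');cv2.imwrite('pics/s1.png',cv2.resize(im[170:290,250:410,::-1],None,fx=4,fy=4,interpolation=2))
for k in blobs(im,*GREEN):
    r=cv2.minAreaRect(k);print(np.round(r[0],1),np.round(r[1],1),round(r[2],1))
s=read_state();print(s['ee_pos'],s['ft_force'],s['torque'],s['width'])
E
```

```text
[176.6 139.4] [35.3 26.1] 10.8
[0.53143102 0.09972335 0.22242927] [ 0.48630776 -0.20968432 -3.64003572] [-0.00607624 -0.10391419  0.00728936] 0.011488536717978077
```

Full weight is on the gripper (-3.6 N). Now sliding off along -x.

{"api": "step_arm", "payload": {
  "commands": [
    [-0.005,0,0,0,0,0],
    [-0.008,0,0,0,0,0],
    [-0.008,0,0,0,0,0],
    [-0.008,0,0,0,0,0],
    [-0.008,0,0,0,0,0]
  ]
}}

```text
time: 6.2
ee_pos: [0.4946, 0.1083, 0.2226]
eef_rot: [0.994, -0.113, 0.0, 0.0]
ft_force: [0.3, -0.3, -2.5]
width: 0.0115
```

{"api": "step_arm", "payload": {
  "commands": [
    [-0.008,0,0,0,0,0],
    [-0.008,0,0,0,0,0],
    [-0.008,0,0,0,0,0],
    [-0.01,0,0,0,0,0],
    [-0.01,0,0,0,0,0],
    [0,0,0,0,0,0]
  ]
}}

```text
time: 6.8
ee_pos: [0.4514, 0.1185, 0.2226]
eef_rot: [0.994, -0.113, 0.0, 0.0]
ft_force: [1.2, 0.2, -3.1]
width: 0.0116
```

The panel is off the hook. Now measuring the slot from the initial images, and raising.

{"api": "step_arm", "payload": {
  "commands": [
    [0,0,-0.03,0,0,0],
    [0,0,-0.03,0,0,0],
    [0,0,-0.03,0,0,0],
    [0,0,-0.03,0,0,0],
    [0,0,-0.03,0,0,0],
    [0,0,0,0,0,0]
  ]
}}

```text
time: 7.4
ee_pos: [0.4539, 0.1185, 0.3762]
eef_rot: [0.994, -0.113, 0.003, -0.001]
ft_force: [0.2, -0.2, -2.8]
width: 0.0115
```

```bash
cat >> h.py <<'E'
def greyin(im):
    k=max(blobs(im,*BLUE,500),key=cv2.contourArea)
    hull=np.zeros(im.shape[:2],np.uint8);cv2.drawContours(hull,[cv2.convexHull(k)],-1,255,-1)
    hsv=cv2.cvtColor(im,cv2.COLOR_RGB2HSV)
    m=cv2.inRange(hsv,(0,0,110),(180,75,255))&hull
    cs,_=cv2.findContours(m,cv2.RETR_EXTERNAL,cv2.CHAIN_APPROX_NONE)
    return [c for c in cs if cv2.contourArea(c)>5]
E
python3 - <<'E'
from h import *
for n in("top","scene"):
    im=cv2.imread(f'pics/{n}0.png')[:,:,::-1].copy();c=get_calibration(n)
    for k in greyin(im):
        r=cv2.minAreaRect(k);M=cv2.moments(k);p=(M['m10']/M['m00'],M['m01']/M['m00'])
        print(n,np.round(r[0],1),np.round(r[1],1),round(r[2],1),'area',cv2.contourArea(k),'cen',np.round(p,1),'z.13',np.round(onz(c,p,.13)[:2],4),'z.141',np.round(onz(c,r[0],.141)[:2],4))
E
```

```text
top [309.  199.5] [3. 4.] 90.0 area 10.5 cen [309.1 199.6] z.13 [ 0.4559 -0.1167] z.141 [ 0.4556 -0.115 ]
top [403.  193.5] [3. 4.] 90.0 area 9.5 cen [403.2 193.4] z.13 [ 0.4652 -0.3533] z.141 [ 0.4644 -0.3485]
top [334.6 171.7] [13.7 53.6] 86.4 area 650.0 cen [334.8 171.7] z.13 [ 0.5241 -0.1838] z.141 [ 0.5229 -0.1809]
top [389.9 159.4] [28.5 20.5] 82.9 area 396.5 cen [389.5 158.5] z.13 [ 0.5539 -0.323 ] z.141 [ 0.5502 -0.32  ]
top [304.  132.5] [3. 4.] 90.0 area 10.5 cen [304.1 132.4] z.13 [ 0.6254 -0.1101] z.141 [ 0.6229 -0.1084]
top [397.  126.5] [3. 4.] 90.0 area 10.5 cen [397.1 126.4] z.13 [ 0.6352 -0.3464] z.141 [ 0.6326 -0.342 ]
scene [187.5 277.6] [19.7 32.2] 83.2 area 520.5 cen [187.8 278.2] z.13 [ 0.6796 -0.1703] z.141 [ 0.6834 -0.1696]
scene [112.8 265.8] [3.5 4.2] 45.0 area 12.5 cen [112.9 265.9] z.13 [ 0.6329 -0.3454] z.141 [ 0.6385 -0.3421]
scene [214.  254.5] [3. 4.] 90.0 area 9.5 cen [213.8 254.4] z.13 [ 0.6231 -0.1091] z.141 [ 0.6294 -0.1078]
scene [183.4 219.1] [12.1 54. ] 83.7 area 581.5 cen [183.3 219.2] z.13 [ 0.5166 -0.1827] z.141 [ 0.5236 -0.181 ]
scene [126.3 224.2] [41.  21.6] 88.4 area 415.0 cen [125.  227.9] z.13 [ 0.5299 -0.3266] z.141 [ 0.5267 -0.3212]
scene [209.5 196.5] [3. 3.] 90.0 area 7.5 cen [209.4 196.6] z.13 [ 0.452  -0.1158] z.141 [ 0.4598 -0.1148]
```

Two estimates of the slot agree to about 1.5 mm:
- **Screws:** (0.5234, -0.1824), yaw 2.3°
- **Lips:** (0.523, -0.181)

I'll move above it and turn +15°.

{"api": "step_arm", "payload": {
  "commands": [
    [0,0,0,0,0,-0.1325],
    [0,0,0,0,0,-0.1325],
    [0.0058,0.03,0,0,0,0],
    [0.0058,0.03,0,0,0,0],
    [0.0058,0.03,0,0,0,0],
    [0.0058,0.03,0,0,0,0],
    [0.0058,0.03,0,0,0,0],
    [0.0058,0.03,0,0,0,0],
    [0.0058,0.03,0,0,0,0],
    [0.0058,0.03,0,0,0,0],
    [0.0058,0.03,0,0,0,0],
    [0.0058,0.03,0,0,0,0]
  ]
}}

```text
time: 8.6
ee_pos: [0.522, -0.181, 0.3714]
eef_rot: [1.0, 0.019, -0.001, -0.0]
ft_force: [0.8, 1.5, -2.9]
width: 0.012
```

{"api": "step_arm", "payload": {
  "commands": [
    [0,0,0,0,0,0],
    [0,0,0,0,0,0],
    [0,0,0,0,0,0]
  ]
}}

```text
time: 8.9
ee_pos: [0.522, -0.1784, 0.3721]
eef_rot: [1.0, 0.02, -0.0, -0.0]
ft_force: [0.0, 1.2, -2.2]
width: 0.0119
```

```bash
python3 - <<'E'
from h import *
s=read_state();print(s['time'],s['ee_pos'],s['eef_rot'],s['ft_force'],s['torque'])
im=camera('scene');b=camera('top');w=camera('wrist')
cv2.imwrite('pics/sc2.png',im[:,:,::-1]);cv2.imwrite('pics/tp2.png',b[:,:,::-1]);cv2.imwrite('pics/w2.png',w[:,:,::-1])
f=lambda a:cv2.resize(a,None,fx=2.2,fy=2.2,interpolation=2)
cv2.imwrite('pics/v2.png',np.hstack([f(im[100:270,90:260,::-1]),f(b[90:260,240:410,::-1])]))
E
```

```text
8.9 [ 0.52195868 -0.1784452   0.3721212 ] [ 9.99806050e-01  1.96911951e-02 -1.78459742e-04 -2.95352491e-04] [ 0.01025745  1.16566938 -2.22659268] [-0.02663687 -0.08706029 -0.03175839]
```

View pics/v2.png

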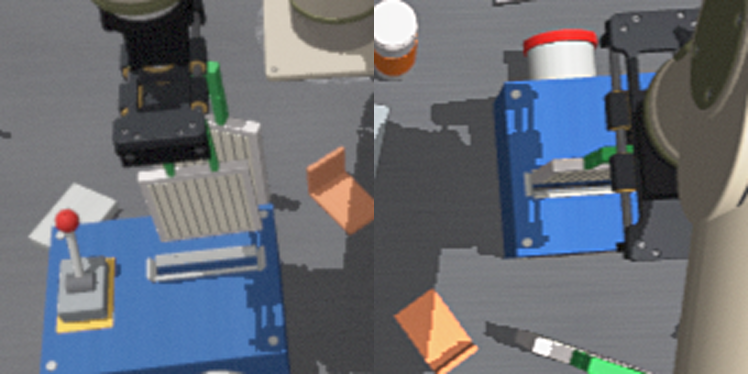

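The left half (scene) shows the panel held upright, with its bottom corners at about scene (163.6,210) and (207.3,205), parallel to the slot lips. I'll work out the in-hand offset from the panel's lower edge.

```bash
python3 - <<'E'
from h import *
c=get_calibration('scene')
im=cv2.imread('pics/sc2.png');hsv=cv2.cvtColor(im,cv2.COLOR_BGR2HSV)
m=cv2.inRange(hsv,(0,0,105),(180,50,255));m[:165]=0;m[213:]=0;m[:,:150]=0;m[:,212:]=0
cs,_=cv2.findContours(m,cv2.RETR_EXTERNAL,cv2.CHAIN_APPROX_NONE);k=max(cs,key=cv2.contourArea)[:,0].astype(float)
# lower corners: extremes along image diagonals
L=k[np.argmax(k@[-.6,1])];R=k[np.argmax(k@[.6,1])];print(L,R)
for z in(.190,.196,.202):
    a,b=onz(c,L,z),onz(c,R,z);print(z,np.round(a,4),np.round(b,4),'mid',np.round((a+b)/2,4),'w',np.linalg.norm(a-b))
a=np.array([-.0196*2,1.0]) # expected bottom corners for panel at TCP
for off in(0,.004):
    t=np.array([.522,-.1784]);y=np.array([-.0394,.9992]);x=np.array([.9992,.0394])
    print(off,[np.round(proj(c,np.r_[t+x*.006+y*(off+s*.055),.1964]),1) for s in(-1,1)])
E
```

```text
[163. 209.] [207. 204.]
0.19 [ 0.523 -0.223  0.19 ] [ 0.5175 -0.1177  0.19  ] mid [ 0.5202 -0.1704  0.19  ] w 0.10538599700893365
0.196 [ 0.5272 -0.2218  0.196 ] [ 0.5217 -0.1173  0.196 ] mid [ 0.5245 -0.1695  0.196 ] w 0.1046640021540651
0.202 [ 0.5314 -0.2206  0.202 ] [ 0.526  -0.1168  0.202 ] mid [ 0.5287 -0.1687  0.202 ] w 0.10394200729919657
0 [array([158.1, 210.3]), array([204.5, 205.5])]
0.004 [array([159.8, 210.1]), array([206.2, 205.3])]
```

```bash
python3 - <<'E'
from h import *
c=get_calibration('top')
print(np.round(onz(c,(321.4,164.5),.306),4))
a=cv2.imread('pics/sc2.png')[150:222,145:235];b=cv2.imread('pics/tp2.png')[145:185,295:360]
a=cv2.resize(a,None,fx=7,fy=7,interpolation=cv2.INTER_CUBIC)
b=cv2.resize(b,None,fx=7,fy=7,interpolation=cv2.INTER_CUBIC);b=cv2.copyMakeBorder(b,0,0,0,a.shape[1]-b.shape[1],0)
v=np.vstack([a,b]);print(v.shape);cv2.imwrite('pics/v3.png',cv2.resize(v,None,fx=.76,fy=.76))
E
```

```text
[ 0.5206 -0.1194  0.306 ]
(784, 630, 3)
```

View pics/v3.png

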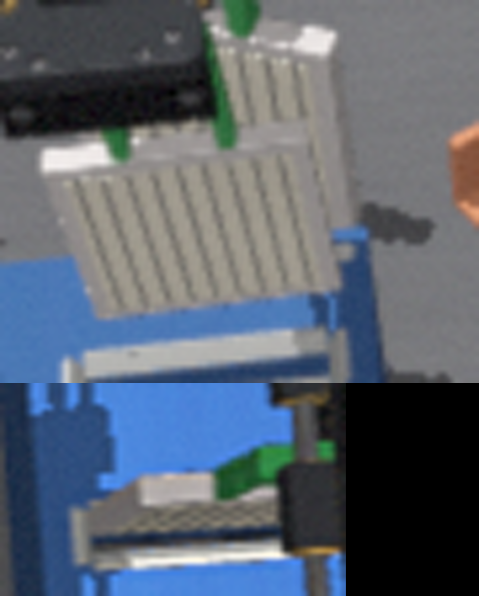

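```bash
cat > fit.py <<'E'
from h import *
from scipy.optimize import least_squares
# in-plane pose of panel from corner pixels of its front (+x) face in scene; LL,LR,UL,UR
def fit(c,pix,tcp,yaw,x0=0.006):
    P=np.array([[-.055,0],[.055,0],[-.055,.11],[.055,.11]]);x=np.array([np.cos(yaw),np.sin(yaw),0]);y=np.array([-np.sin(yaw),np.cos(yaw),0])
    def f(p):
        r=[]
        for (a,h),q in zip(P,pix):
            if q is None: continue
            # tilt about panel centre-bottom: lateral off p0, underside height p1, tilt p2 (+ = +y end up)
            X=tcp+x*x0+y*(p[0]+a*np.cos(p[2])-h*np.sin(p[2]))
            X=np.array([X[0],X[1],p[1]+a*np.sin(p[2])+h*np.cos(p[2])]);r+=list(proj(c,X)-q)
        return r
    s=least_squares(f,[0,tcp[2]-.176,0]);return s.x,s.fun
E
python3 - <<'E'
from fit import *
c=get_calibration('scene')
g=lambda u,v:np.array([145+u/5.32,150+v/5.32])
pix=[g(100,318),g(340,287),g(50,172),g(310,150)]
for q in(pix,pix[:3]+[None],pix[:2]+[None,None]):
    p,r=fit(c,q,np.array([.522,-.1784,.3721]),.0394);print('off %.4f under z %.4f tilt deg %.2f'%(p[0],p[1],np.degrees(p[2])),np.round(r,1))
E
```

```text
off 0.0118 under z 0.1945 tilt deg 1.18 [-0.5  0.7  0.6  1.2 -0.8  0.   0.8 -1.5]
off 0.0126 under z 0.1965 tilt deg 1.13 [-0.3  0.2  0.8  0.7 -0.5 -0.6]
off 0.0121 under z 0.1983 tilt deg 2.95 [-0.5  0.2  0.5 -0.1]
```

The fit puts the panel about 4–5 mm off along +y at the bar and leaning about 2.5° in its plane, so its bottom is about 12 mm off. I'll tighten the grip, correct both errors and lower to just above the lips.

{"api": "step_arm", "payload": {
  "commands": [
    [0,0,0,0,0,0],
    [0,0,0,0,0,0],
    [0,0,0,-0.022,0,0],
    [0,0,0,-0.022,0,0],
    [0.001,0.004,0.005,0,0,0],
    [0,0.0035,0.01,0,0,0],
    [0,0,0.01,0,0,0],
    [0,0,0.01,0,0,0],
    [0,0,0.006,0,0,0],
    [0,0,0,0,0,0],
    [0,0,0,0,0,0]
  ],
  "grip_force": 60
}}

```text
time: 10.15
ee_pos: [0.5233, -0.1888, 0.332]
eef_rot: [1.0, 0.019, 0.001, 0.022]
ft_force: [-0.2, -0.7, -1.8]
width: 0.0117
```

```bash
python3 - <<'E'
from h import *
s=read_state();print(s['time'],s['ee_pos'],s['eef_rot'],s['ft_force'],s['torque'])
im=camera('scene');b=camera('top');cv2.imwrite('pics/sc3.png',im[:,:,::-1]);cv2.imwrite('pics/tp3.png',b[:,:,::-1])
a=cv2.resize(im[160:235,140:240,::-1],None,fx=5,fy=5,interpolation=cv2.INTER_CUBIC)
b=cv2.resize(b[140:185,295:360,::-1],None,fx=5,fy=5,interpolation=cv2.INTER_CUBIC);b=cv2.copyMakeBorder(b,0,0,0,a.shape[1]-b.shape[1],0)
cv2.imwrite('pics/v4.png',np.vstack([a,b]))
E
```

```text
10.15 [ 0.52332632 -0.18879222  0.332042  ] [9.99576517e-01 1.90277062e-02 5.03433200e-04 2.20109114e-02] [-0.1567029  -0.66363963 -1.83391965] [ 0.11375859 -0.07588331 -0.00272526]
```

View pics/v4.png

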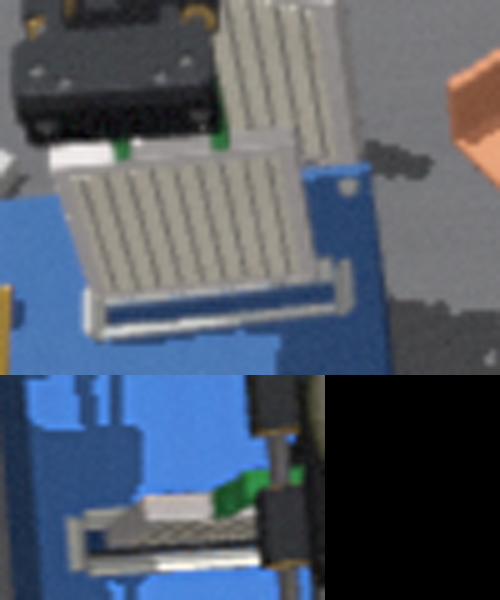

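```bash
python3 - <<'E'
from fit import *
c=get_calibration('scene')
g=lambda u,v:np.array([140+u/5,160+v/5])
pix=[g(103,298),g(316,276),g(58,165),g(295,148)]
t=np.array([.5233,-.1888,.332])
for q in(pix,pix[:3]+[None],pix[:2]+[None,None]):
    p,r=fit(c,q,t,.0385);print('off %.4f under z %.4f tilt deg %.2f y bottom %.4f'%(p[0],p[1],np.degrees(p[2]),t[1]+p[0]),np.round(r,1))
x=np.array([.9992,.039]);y=np.array([-.039,.9992])
# predicted pixels when bottom centred on slot at z .1565
for s in(-1,1): print(np.round((proj(c,np.r_[np.array([.5233,-.1815])+x*.006+y*s*.055,.1565])-[140,160])*5,0))
# slot ends (114 long) at lip level .141, front edge
for s in(-1,1): print('slot',np.round((proj(c,np.r_[np.array([.5233,-.1815])+y*s*.057,.141])-[140,160])*5,0))
ct=get_calibration('top');print('top end',np.round(onz(ct,(295+145/5,140+(507-375)/5),.266),4))
E
```

```text
off 0.0061 under z 0.1554 tilt deg -0.30 y bottom -0.1827 [-1.3  0.5  1.2  0.3 -0.8  0.5  0.9 -0.9]
off 0.0067 under z 0.1565 tilt deg -0.86 y bottom -0.1821 [-1.2  0.1  1.4  0.2 -0.2 -0. ]
off 0.0064 under z 0.1567 tilt deg 0.89 y bottom -0.1824 [-1.2  0.4  1.2 -0.2]
[ 99. 300.]
[324. 276.]
slot [100. 307.]
slot [331. 283.]
top end [ 0.5215 -0.132   0.266 ]
```

The lean is now about 0° and the bottom is within about 2 mm of the slot centre in y. I'll nudge +2 mm in y and enter slowly, watching the force.

{"api": "step_arm", "payload": {
  "commands": [
    [0,-0.002,0,0,0,0],
    [0,0,0.004,0,0,0],
    [0,0,0.004,0,0,0],
    [0,0,0.004,0,0,0],
    [0,0,0.003,0,0,0],
    [0,0,0.003,0,0,0],
    [0,0,0.003,0,0,0],
    [0,0,0,0,0,0]
  ]
}}

```text
time: 11.05
ee_pos: [0.5231, -0.1878, 0.3104]
eef_rot: [1.0, 0.019, 0.0, 0.022]
ft_force: [-0.1, 0.6, -2.6]
width: 0.0117
```

{"api": "step_arm", "payload": {
  "commands": [
    [0,0,0.003,0,0,0],
    [0,0,0.003,0,0,0],
    [0,0,0.003,0,0,0],
    [0,0,0,0,0,0]
  ]
}}

```text
time: 11.45
ee_pos: [0.5231, -0.1878, 0.3012]
eef_rot: [1.0, 0.019, 0.0, 0.022]
ft_force: [0.1, 2.2, -3.0]
width: 0.0111
```

Entered. The tool's z axis is tilted 2.5°, so descending along it drifts in -y. I'll compensate in ty.

{"api": "step_arm", "payload": {
  "commands": [
    [0,-0.0013,0,0,0,0],
    [0,-0.0002,0.004,0,0,0],
    [0,-0.0002,0.004,0,0,0],
    [0,-0.0002,0.004,0,0,0],
    [0,-0.0002,0.004,0,0,0],
    [0,0,0,0,0,0]
  ]
}}

```text
time: 12.05
ee_pos: [0.5229, -0.1868, 0.285]
eef_rot: [1.0, 0.019, -0.0, 0.022]
ft_force: [-0.5, 1.5, -3.7]
width: 0.0117
```

{"api": "step_arm", "payload": {
  "commands": [
    [0,-0.0002,0.004,0,0,0],
    [0,-0.0002,0.004,0,0,0],
    [0,-0.0002,0.004,0,0,0],
    [0,-0.0002,0.004,0,0,0],
    [0,-0.0002,0.004,0,0,0],
    [0,0,0,0,0,0]
  ]
}}

```text
time: 12.65
ee_pos: [0.5229, -0.1867, 0.265]
eef_rot: [1.0, 0.019, -0.0, 0.022]
ft_force: [-0.1, 0.7, -3.4]
width: 0.0113
```

{"api": "step_arm", "payload": {
  "commands": [
    [0,-0.0002,0.005,0,0,0],
    [0,-0.0002,0.005,0,0,0],
    [0,-0.0002,0.005,0,0,0],
    [0,-0.0002,0.005,0,0,0],
    [0,-0.0002,0.005,0,0,0],
    [0,0,0,0,0,0]
  ]
}}

```text
time: 13.25
ee_pos: [0.5228, -0.1867, 0.2398]
eef_rot: [1.0, 0.019, -0.0, 0.022]
ft_force: [-1.0, 0.1, -3.8]
width: 0.0117
```

{"api": "step_arm", "payload": {
  "commands": [
    [0,-0.0002,0.005,0,0,0],
    [0,-0.0002,0.005,0,0,0],
    [0,-0.0002,0.005,0,0,0],
    [0,-0.0002,0.005,0,0,0],
    [0,-0.0002,0.005,0,0,0],
    [0,0,0,0,0,0]
  ]
}}

```text
time: 13.85
ee_pos: [0.5228, -0.1868, 0.2148]
eef_rot: [1.0, 0.019, -0.0, 0.022]
ft_force: [-0.3, -0.3, -2.8]
width: 0.0113
```

Smooth so far. About 19 mm remains, so I'll approach the floor gently.

{"api": "step_arm", "payload": {
  "commands": [
    [0,-0.0002,0.004,0,0,0],
    [0,-0.0002,0.004,0,0,0],
    [0,-0.0002,0.004,0,0,0],
    [0,-0.0001,0.002,0,0,0],
    [0,0,0.001,0,0,0],
    [0,0,0,0,0,0]
  ]
}}

```text
time: 14.45
ee_pos: [0.5231, -0.1869, 0.2006]
eef_rot: [1.0, 0.019, 0.0, 0.022]
ft_force: [-0.6, 0.1, -2.7]
width: 0.0114
```

{"api": "step_arm", "payload": {
  "commands": [
    [0,0,0.001,0,0,0],
    [0,0,0.001,0,0,0],
    [0,0,0.001,0,0,0],
    [0,0,0,0,0,0]
  ]
}}

```text
time: 14.85
ee_pos: [0.5232, -0.1869, 0.1976]
eef_rot: [1.0, 0.019, 0.0, 0.022]
ft_force: [0.2, 1.3, -2.8]
width: 0.0115
```

{"api": "step_arm", "payload": {
  "commands": [
    [0,0,0.001,0,0,0],
    [0,0,0.001,0,0,0],
    [0,0,0,0,0,0]
  ]
}}

```text
time: 15.15
ee_pos: [0.5237, -0.187, 0.1964]
eef_rot: [1.0, 0.019, 0.001, 0.022]
ft_force: [0.2, 1.0, 3.8]
width: 0.0114
```

{"api": "step_arm", "payload": {
  "commands": [
    [0,0,0.001,0,0,0],
    [0,0,0,0,0,0]
  ]
}}

```text
time: 15.35
ee_pos: [0.5241, -0.187, 0.1964]
eef_rot: [1.0, 0.019, 0.002, 0.022]
ft_force: [-1.9, 2.5, 10.6]
width: 0.0113
```

Floor contact at TCP z 0.1964, where 0.196 was expected. I'll ease off, release and look.

{"api": "step_arm", "payload": {
  "commands": [
    [0,0,-0.001,0,0,0],
    [0,0,0,0,0,0]
  ]
}}

```text
time: 15.55
ee_pos: [0.5236, -0.1871, 0.1964]
eef_rot: [1.0, 0.019, 0.001, 0.022]
ft_force: [-0.7, 2.9, 6.0]
width: 0.0114
```

{"api": "step_arm", "payload": {
  "commands": [
    [0,0,0,0,0,0],
    [0,0,0,0,0,0],
    [0,0,0,0,0,0],
    [0,0,0,0,0,0]
  ],
  "gripper": 0.36
}}

```text
time: 15.95
ee_pos: [0.5231, -0.1872, 0.1955]
eef_rot: [1.0, 0.019, 0.0, 0.022]
ft_force: [0.1, 0.4, -0.1]
width: 0.0302
```

{"api": "step_arm", "payload": {
  "commands": [
    [0,0,-0.01,0,0,0],
    [0,0,-0.02,0,0,0],
    [0,0,-0.03,0,0,0],
    [0,0,-0.03,0,0,0],
    [0,0,-0.03,0,0,0],
    [0,0,-0.03,0.022,0,0],
    [0,0,0,0.022,0,0],
    [0,0.03,0,0,0,0],
    [0,0.03,0,0,0,0],
    [0,0.03,0,0,0,0],
    [0,0.03,0,0,0,0],
    [0,0,0,0,0,0]
  ]
}}

```text
time: 17.15
ee_pos: [0.526, -0.3052, 0.3444]
eef_rot: [1.0, 0.016, -0.001, 0.0]
ft_force: [-0.8, 0.4, -0.6]
width: 0.0314
```

```bash
python3 - <<'E'
from h import *
s=read_state();print(s['time'],s['ee_pos'],s['eef_rot'],s['ft_force'],s['width'])
w=camera('wrist');im=camera('scene');b=camera('top')
for n,i in(('w4',w),('sc4',im),('tp4',b)):cv2.imwrite(f'pics/{n}.png',i[:,:,::-1])
a=cv2.resize(im[160:280,100:230,::-1],None,fx=3,fy=3,interpolation=cv2.INTER_CUBIC)
w=cv2.resize(w[:260,:,::-1],None,fx=.75,fy=.75);w=cv2.copyMakeBorder(w,0,a.shape[0]-w.shape[0],0,0,0)
cv2.imwrite('pics/v5.png',np.hstack([a,w]))
E
```

```text
17.15 [ 0.52604073 -0.30520733  0.34439293] [ 9.99873094e-01  1.59030929e-02 -9.24618909e-04  1.79779810e-04] [-0.82630107  0.41283103 -0.59437559] 0.03137877889140001
```

View pics/v5.png

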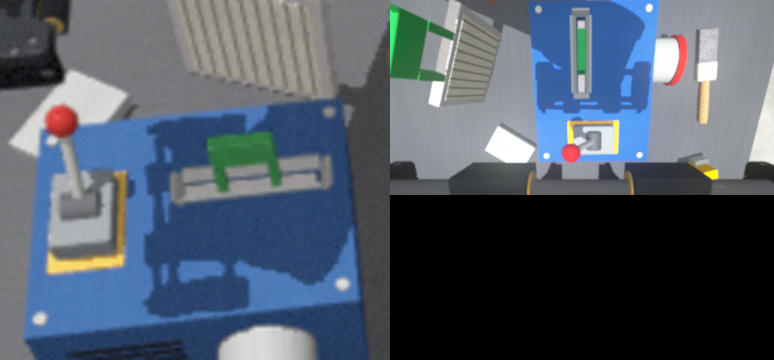

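The scene view (left) shows the panel seated, with only the tab standing out of the lips and its bar level. The wrist view (right) agrees. Next I'll measure the tab height and the lever tip across views.

```bash
python3 - <<'E'
from h import *
cw=get_calibration('wrist');cs=get_calibration('scene');ct=get_calibration('top')
W,S,T=[cv2.imread(f'pics/{n}.png')[:,:,::-1].copy() for n in('w4','sc4','tp4')]
def near(im,col,p,am=8):
    k=min(blobs(im,*col,am),key=lambda k:np.linalg.norm(k[:,0].mean(0)-p));return k
R2=((0,150,80),(8,255,255))
def cen(k): (x,y),r=cv2.minEnclosingCircle(k);M=cv2.moments(k);return (M['m10']/M['m00'],M['m01']/M['m00']),r
pw,r1=cen(near(W,R2,(241,204)));ps,r2=cen(near(S,R2,(120,200)));p0=(402.5,170.)
print(pw,r1,ps,r2)
print('tip w+s',tri([ray(cw,pw),ray(cs,ps)]),'w+s+t',tri([ray(cw,pw),ray(cs,ps),ray(ct,p0)]),'s+t',tri([ray(cs,ps),ray(ct,p0)]))
k=near(S,GREEN,(180,212));h=cv2.convexHull(k)[:,0].astype(float)
print('green scene',cv2.boundingRect(k))
x=np.array([.9992,.039]);y=np.array([-.039,.9992])
for z in(.190,.196,.206):
    pts=[proj(cs,np.r_[np.array([.5233,-.1815])-x*.006+y*s*.026,z]) for s in(-1,1)];print('pred top-back corners',z,np.round(pts,1))
print('obs',h[np.argmin(h@[1,1])],h[np.argmin(h@[-1,1])])
kw=near(W,GREEN,(255,67));r=cv2.minAreaRect(kw);print(np.round(r[0],1),np.round(r[1],1),r[2],np.round(onz(cw,r[0],.196),4))
u=(np.array([.5454,-.2316])+x*0-y*.085);print('hinge',u)
E
```

```text
(388.29624277456645, 81.57466281310212) 28.257841110229492 (120.01246105919002, 199.88473520249218) 4.472236156463623
tip w+s (array([ 0.59785233, -0.24278543,  0.35591803]), [np.float64(0.034505884696903105), np.float64(0.034505884696903175)]) w+s+t (array([ 0.55764793, -0.25524019,  0.34860652]), [np.float64(0.05144067731210174), np.float64(0.0471889130129442), np.float64(0.059194300212033465)]) s+t (array([ 0.51367431, -0.3170722 ,  0.22616607]), [np.float64(0.00041269747191902703), np.float64(0.0004126974719189945)])
green scene (169, 204, 24, 19)
pred top-back corners 0.19 [[169.5 206.9]
 [191.2 204.7]]
pred top-back corners 0.196 [[169.1 205.5]
 [190.9 203.3]]
pred top-back corners 0.206 [[168.4 203.1]
 [190.4 200.9]]
obs [169. 207.] [188. 204.]
[255.5  45.5] [13.  9.] 90.0 [ 0.5231 -0.1585  0.196 ]
hinge [ 0.548715 -0.316532]
```

The tab top is at about 0.19–0.196 m, so the panel is home. The lever tip is at (0.514, -0.317, 0.226) from scene and top, where the rays meet within 0.4 mm; the wrist blob was a wrong one and I ignore it. The hinge is near (0.549, -0.3165). I'll close the jaws and come down on the tip's -x side.

{"api": "step_arm", "payload": {
  "commands": [
    [-0.02,0.0035,0,0,0,0],
    [-0.02,0.0035,0,0,0,0],
    [-0.018,0.003,0,0,0,0],
    [-0.002,0,0,0,0,0],
    [0,0,0,0,0,0],
    [0,0,0,0,0,0]
  ],
  "gripper": 0,
  "grip_force": 30
}}

```text
time: 17.9
ee_pos: [0.4688, -0.3115, 0.3457]
eef_rot: [1.0, 0.02, 0.0, -0.0]
ft_force: [1.3, -0.5, -0.1]
width: 0.0008
```

{"api": "step_arm", "payload": {
  "commands": [
    [0,0,0.03,0,0,0],
    [0,0,0.03,0,0,0],
    [0,0,0.03,0,0,0],
    [0,0,0.02,0,0,0],
    [0,0,0.015,0,0,0],
    [0,0,0.005,0,0,0],
    [0,0,0,0,0,0]
  ]
}}

```text
time: 18.6
ee_pos: [0.4683, -0.3123, 0.2154]
eef_rot: [1.0, 0.019, -0.0, -0.0]
ft_force: [-0.1, 0.8, 0.4]
width: 0.0003
```

{"api": "step_arm", "payload": {
  "commands": [
    [0,0.005,0,0,0,0],
    [0.008,0,0,0,0,0],
    [0.008,0,0,0,0,0],
    [0.008,0,0,0,0,0],
    [0.008,0,0,0,0,0],
    [0.008,0,0,0,0,0],
    [0,0,0,0,0,0]
  ]
}}

```text
time: 19.3
ee_pos: [0.5094, -0.3154, 0.2153]
eef_rot: [1.0, 0.02, 0.0, -0.0]
ft_force: [-0.5, -0.6, 0.9]
width: 0.0009
```

{"api": "step_arm", "payload": {
  "commands": [
    [0.006,0,0,0,0,0],
    [0.006,0,0,0,0,0],
    [0.006,0,0,0,0,0],
    [0.005,0,0,0,0,0],
    [0,0,0,0,0,0]
  ]
}}

```text
time: 19.8
ee_pos: [0.5318, -0.3148, 0.2154]
eef_rot: [1.0, 0.019, 0.0, -0.0]
ft_force: [-0.1, 0.1, 0.4]
width: 0.0006
```

{"api": "step_arm", "payload": {
  "commands": [
    [0.005,0,0,0,0,0],
    [0.005,0,0,0,0,0],
    [0.003,0,0,0,0,0],
    [0,0,0,0,0,0]
  ]
}}

```text
time: 20.2
ee_pos: [0.5446, -0.3145, 0.2155]
eef_rot: [1.0, 0.019, 0.0, -0.0]
ft_force: [-0.6, 0.3, -0.1]
width: 0.0002
```

{"api": "step_arm", "payload": {
  "commands": [
    [0.003,0,0,0,0,0],
    [0.002,0,0,0,0,0],
    [0.002,0,0,0,0,0],
    [0,0,0,0,0,0]
  ]
}}

```text
time: 20.6
ee_pos: [0.5512, -0.3144, 0.2155]
eef_rot: [1.0, 0.019, -0.0, 0.0]
ft_force: [-0.8, 0.1, -0.9]
width: 0.0004
```

```bash
python3 - <<'E'
from h import *
s=read_state();print(s['time'],s['ee_pos'],s['ft_force'])
im=camera('scene');cv2.imwrite('pics/v6.png',cv2.resize(im[150:260,80:230,::-1],None,fx=4,fy=4,interpolation=cv2.INTER_CUBIC))
cs=get_calibration('scene');h=np.array([.5487,-.3165,.154])
for a in(-.45,0,.4,.5,.55):print(a,np.round(proj(cs,h+.08*np.array([np.sin(a),.039*np.sin(a),np.cos(a)])),1))
for k in blobs(im,(0,150,80),(8,255,255),5):print(np.round(k[:,0].mean(0),1),cv2.contourArea(k))
E
```

```text
20.6 [ 0.55123728 -0.31442858  0.21553633] [-0.83561252  0.11541081 -0.93255081]
-0.45 [119.5 200. ]
0 [117.7 210.4]
0.4 [117.5 223.4]
0.5 [117.7 227. ]
0.55 [117.9 228.7]
[189.5 296.8] 547.0
[ 16.  286.4] 1880.5
[379.5 173.4] 373.0
[494.   65.8] 3848.0
```

View pics/v6.png

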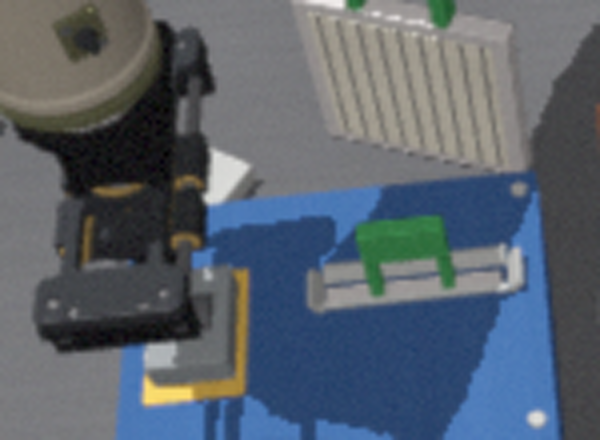

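The lever is hidden behind the gripper in this view and no stop has been felt yet. I'll keep pushing in small steps until the force rises.

{"api": "step_arm", "payload": {
  "commands": [
    [0.003,0,0,0,0,0],
    [0.002,0,0,0,0,0],
    [0,0,0,0,0,0]
  ]
}}

```text
time: 20.95
ee_pos: [0.5564, -0.3142, 0.2156]
eef_rot: [1.0, 0.019, 0.0, 0.0]
ft_force: [0.4, 0.4, -0.3]
width: 0.0004
```

{"api": "step_arm", "payload": {
  "commands": [
    [0.002,0,0,0,0,0],
    [0.002,0,0,0,0,0],
    [0,0,0,0,0,0]
  ]
}}

```text
time: 21.25
ee_pos: [0.5596, -0.3143, 0.2154]
eef_rot: [1.0, 0.019, -0.001, -0.0]
ft_force: [-4.6, -0.1, 0.8]
width: 0.0003
```

{"api": "step_arm", "payload": {
  "commands": [
    [0.002,0,0,0,0,0],
    [0.001,0,0,0,0,0],
    [0,0,0,0,0,0]
  ]
}}

```text
time: 21.55
ee_pos: [0.5606, -0.3144, 0.215]
eef_rot: [1.0, 0.018, -0.003, -0.0]
ft_force: [-14.2, 1.6, 5.0]
width: 0.0003
```

The hard stop was reached at 14 N. I'll back off and verify clear of everything.

{"api": "step_arm", "payload": {
  "commands": [
    [-0.006,0,0,0,0,0],
    [-0.01,0,0,0,0,0],
    [-0.02,0,0,0,0,0],
    [-0.03,0,0,0,0,0],
    [-0.01,0,-0.02,0,0,0],
    [0,0,-0.03,0,0,0],
    [0,0,-0.03,0,0,0],
    [0,0,-0.03,0,0,0],
    [-0.02,0.03,0,0,0,0],
    [-0.02,0.03,0,0,0,0],
    [-0.02,0.03,0,0,0,0],
    [0,0,0,0,0,0]
  ]
}}

```text
time: 22.75
ee_pos: [0.4266, -0.4142, 0.3254]
eef_rot: [1.0, 0.015, -0.0, 0.001]
ft_force: [-0.0, 0.4, -0.7]
width: 0.0006
```

```bash
python3 - <<'E'
from h import *
s=read_state();print(s['time'],s['ee_pos'],s['ft_force'])
im=camera('scene');b=camera('top');cs=get_calibration('scene');ct=get_calibration('top')
p=[min(blobs(i,(0,150,80),(8,255,255),5),key=lambda k:np.linalg.norm(k[:,0].mean(0)-q))[:,0].mean(0) for i,q in((im,(118,227)),(b,(393,145)))]
X,e=tri([ray(cs,p[0]),ray(ct,p[1])]);print(p,'tip',np.round(X,4),e,'angle from hinge',np.arctan2(X[0]-.5487,X[2]-.154),'start',np.arctan2(.5137-.5487,.226-.154))
cv2.imwrite('pics/v7.png',np.hstack([cv2.resize(im[150:290,80:420,::-1],None,fx=1.3,fy=1.3),cv2.resize(b[80:220,90:420,::-1],None,fx=1,fy=1.3)]))
E
```

```text
22.75 [ 0.426613   -0.41418224  0.32538918] [-0.03343237  0.35942341 -0.69473065]
[array([118.62068966, 226.55172414]), array([399.25      , 138.42857143])] tip [ 0.5864 -0.3136  0.2249] [np.float64(0.0006425370169359697), np.float64(0.0006425370169359598)] angle from hinge 0.4888287548097553 start -0.4524748895620659
```

View pics/v7.png

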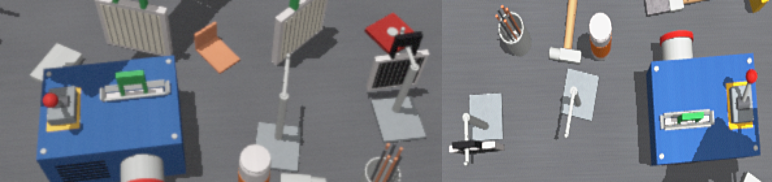

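The picture shows the panel home in the slot, the lever over to +x with the ball at scene (119,227), stand A empty, the sooty filter still on stand B, and the gripper clear. Handing in.

```bash
python3 -c "
from bench import *
print(close_job())"
```

```text
the job is handed in; nothing more can be done
None
```

The clean filter is in the extractor's slot and the lever is switched fully over. I handed the job in at about 23 s of the 64 s allowed; no verdict was reported.

**Filter:** I chose the small white, green-tabbed panel on stand A. I lifted it 19 mm, took it off along the peg's -x, straightened a lean of about 2.5°, and lowered it under grip. It touched the slot floor at TCP z 0.196, as expected, and I released it only after that contact (about 10 N).

**Lever:** I pushed it to +x until it met a hard stop at about 14 N.

**Last checks:**
- The tab stands level, with its top at about 0.19–0.196 m against 0.196 expected.
- The lever swung about 0.94 rad by camera against a nominal 1.0. That is within the measuring error, and the hard stop was felt.
- The sooty filter still hangs on stand B.
- The gripper touches nothing, with force near zero.

**Disagreements:**
- One automatic wrist-camera reading of the lever tip picked a wrong red object, so I used the scene and top views, which agreed to under 1 mm.
- The corner fits of the held panel's lean varied by 1–2°.

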